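# Restack the drained sorting trays

## Robot

A 7-joint arm with a two-finger parallel gripper is mounted at the origin on the work surface. World frame = base frame: x ahead of the robot, y to its left, z up, the work surface at z = 0. Lengths are in m, angles in rad, forces in N, time in s.
With the tool pointing down it reaches from about 0.35 to 0.9 m from the base axis. Payload 8.1 kg.
Tool frame: the origin (TCP) lies on the centre line of the jaws, within the pads' length; the fingertips stand 11 mm ahead of it and the grasp point (between the pads) lies 8 mm behind it (arm.nose_length is the distance from the TCP to the fingertips, in m); z points along the fingers, y is the line along which they close (so a half turn about z gives the same grasp; the last joint's range is limited). The gripper opens to 92 mm and grips with 3 to 60 N. Pads are 19 mm wide; open, the fingers measure 130 mm over their backs; the gripper's body (75 mm by 190 mm) begins 47 mm behind the grasp point.
Start: joints at [1.187, 0.434, 0.025, 1.573, -0.012, 1.134, -0.075], TCP at [0.173, -0.601, 0.238] pointing down, gripper open.
Joint ranges: [-2.62, 2.62], [-0.44, 2.09], [-1.27, 1.32], [0.08, 2.57], [-1.32, 4.46], [0.12, 2], [-2.74, 2.74]. Speed limits (rad/s): [2.22, 2.22, 3.01, 3.01, 3.14, 3.14, 3.14].

## Interface

Orientations are given as a rotation vector (axis times angle).
In Python, from cell import arm gives the robot as it stands.
- The arm moves only by the tool jog_arm, never from a script. Its argument "moves" is a list of rows, each a list of 4 numbers: the shift along the tool's x, y, z in m, then the turn about the tool's z in rad. In form: [[tx, ty, tz, spin], ...]. A call has 1 to 20 rows; each row is the pose to reach, as a shift and turn from the pose commanded when the call began, along the tool's axes at that moment; what a row does not reach only later rows make up. A row lasts 1/8 s, in which the tool goes at most 62.5 mm and 10.7 degrees, less where a joint would pass 70% of its speed; a pose out of reach is approached as far as the arm can. A call with a gripper value outside its range is refused whole. "hand" is the finger opening in m, from 0 to 0.0918, set as the call begins (left out, the last holds). The fingers move at their own pace and stop on an object; "newtons" is the grip in N (left out, the last holds). Time passes only in rows, so rows that repeat a pose let the fingers close. It gives the time, the measured TCP pose, the force, the opening and the grip force at its end, in the units of the state.
- arm.observe(): the state, without advancing time (a new reading comes with each control period).
- arm.get_image(name): name is "scene" or "top" or "wrist"; returns a dict with "color" (400x640x3 uint8, red, green, blue), "z_map" (400x640 float32, m along the optical axis (not along the pixel's ray), 0 where there is no reading), "fx", "fy", "cx", "cy" (pixels), "rvec" (rotation vector, rad) and "tvec" (3), from world to camera coordinates, as OpenCV has them. Camera axes: x right, y down, z forward; pixel columns grow to the right and rows downward; lengths in m; the calibration is good to about 2 mm. A picture is of the moment at which its call begins.
- arm.sign_off(): hands the job in; it is judged then, once.
The state is a dict: "clock": time; "joints": joint angles; "dq": joint speeds; "joint_efforts": joint torques, N m; "position": TCP position; "ee_rot": TCP orientation; "force": force on the tool from outside, world axes, zero at the start; "ft_torque": the same for the moment, N m; "width": opening from 0.0 (shut) to 1.0 (fully open); "gripper_force": force on a finger pad.
Only numpy, scipy, OpenCV 4.12 (cv2) and the standard library are available. Lean on these libraries where they do the work, as an engineer would, in place of code of your own. Each camera call takes 0.05 s, during which the arm holds its last target. There are 200 camera calls.

## Task

Restack the three aluminium trays: nest the tray from the sloping draining rack and the tray from the bare worktop, one after the other in either order, into the tray that stands on the mat, lowering each one fully home before you let go. Leave the base tray where it stands and don't disturb the other things on the worktop.

Things in the scene. Friction and masses are not known exactly. Their poses are not given: they have to be found in the camera images.
- tray_mat: Base tray, upright on the red mat. Plain aluminium open tub, 140 (x) x 66 (y) x 70 (z) mm, 0.18 kg. Its upper part, z = 38 to 70, is an upright band 140 x 66, wall 2.5, to be gripped across the 66; below, a shoulder steps in 5 mm all round to a tapering foot, 130 x 56 at z = 38, 118 x 44 at z = 0. Origin: centre of the underside.
- tray_rack: Tray identical to the base tray, lying on the rack's slope, x up the slope, so its z leans 30 degrees from vertical to the rack's low side. Nested, a tray's foot is inside the lower tray and its shoulder (z = 38) rests on the lower rim: origins 32 mm apart, 2.5 mm play all round, either end round. Origin: centre of the underside.
- tray_bench: Tray identical to the base tray, upright on the bare worktop, x along its 140 mm length. When nesting any tray, keep the fingertips on its band, above its z = 38: lower down they would land on the rim of the tray below. Origin: centre of the underside.
- mat: Flat red silicone sorting mat, 170 (x) x 110 (y) x 3, fixed to the worktop. Origin: centre of the underside.
- rack: Fixed steel draining rack, 150 x 104 footprint, of four bars that rise at 30 degrees towards its +x, 23 mm high at the low end and 108 mm at the high end, with a 12 mm stop lip across the low end (towards the robot). No sides. Origin: centre of the underside.
- jar: Bystander: clear plastic jar with white twist cap, diameter 60, height 85 mm. Origin: centre of the underside.
- separator: Bystander: white brick separator lying flat, 95 x 30 x 12 mm. Origin: centre of the underside.
- spaceship: Bystander: half-built grey brick spaceship, 120 (x) x 144 (y) x 44 mm. Origin: centre of the underside.
- wing: Bystander: loose grey brick wing plate, 64 x 32 x 11 mm. Origin: centre of the underside.
- tub: Bystander: open grey tub of bricks, 140 x 100 x 50 mm. Origin: centre of the underside.

How it is judged:
On the way, in this order (a step that is already met when the one before it is completed fails the run):
1. One of the two trays is fully home in the base tray (shoulder on its rim, origin 32 mm higher to within 4 mm, centred within 6 mm) while the fingers still hold it, for 0.2 s (((horizontal distance between tray_rack and tray_mat below 0.006 m and z of tray_rack in the frame of tray_mat between 0.028 and 0.036 m and angle between the x axis of tray_rack and the x axis of tray_mat, either way round below 0.1 rad and angle between the z axis of tray_rack and the z axis of tray_mat, either way round below 0.07 rad and contact force between the fingers and tray_rack above 1 N) or (horizontal distance between tray_bench and tray_mat below 0.006 m and z of tray_bench in the frame of tray_mat between 0.028 and 0.036 m and angle between the x axis of tray_bench and the x axis of tray_mat, either way round below 0.1 rad and angle between the z axis of tray_bench and the z axis of tray_mat, either way round below 0.07 rad and contact force between the fingers and tray_bench above 1 N))), for 0.2 s.
2. The other tray is fully home in that one, to the same tolerances, while the fingers still hold it, for 0.2 s (((horizontal distance between tray_rack and tray_mat below 0.006 m and z of tray_rack in the frame of tray_mat between 0.028 and 0.036 m and angle between the x axis of tray_rack and the x axis of tray_mat, either way round below 0.1 rad and angle between the z axis of tray_rack and the z axis of tray_mat, either way round below 0.07 rad and horizontal distance between tray_bench and tray_rack below 0.006 m and z of tray_bench in the frame of tray_rack between 0.028 and 0.036 m and angle between the x axis of tray_bench and the x axis of tray_rack, either way round below 0.1 rad and angle between the z axis of tray_bench and the z axis of tray_rack, either way round below 0.07 rad and contact force between the fingers and tray_bench above 1 N) or (horizontal distance between tray_bench and tray_mat below 0.006 m and z of tray_bench in the frame of tray_mat between 0.028 and 0.036 m and angle between the x axis of tray_bench and the x axis of tray_mat, either way round below 0.1 rad and angle between the z axis of tray_bench and the z axis of tray_mat, either way round below 0.07 rad and horizontal distance between tray_rack and tray_bench below 0.006 m and z of tray_rack in the frame of tray_bench between 0.028 and 0.036 m and angle between the x axis of tray_rack and the x axis of tray_bench, either way round below 0.1 rad and angle between the z axis of tray_rack and the z axis of tray_bench, either way round below 0.07 rad and contact force between the fingers and tray_rack above 1 N))), for 0.2 s.
At the end, for the whole second after the job is handed in: One upright nested stack at rest, released, base tray lowest on the mat (within 50 mm of its centre, lean under 0.06 rad), the other two above in either order, each fully home in the one below: 32 mm higher within 4 mm, centred within 6 mm, parallel within 0.1 rad, tilted under 0.07 rad (((horizontal distance between tray_rack and tray_mat below 0.006 m and z of tray_rack in the frame of tray_mat between 0.028 and 0.036 m and angle between the x axis of tray_rack and the x axis of tray_mat, either way round below 0.1 rad and angle between the z axis of tray_rack and the z axis of tray_mat, either way round below 0.07 rad and horizontal distance between tray_bench and tray_rack below 0.006 m and z of tray_bench in the frame of tray_rack between 0.028 and 0.036 m and angle between the x axis of tray_bench and the x axis of tray_rack, either way round below 0.1 rad and angle between the z axis of tray_bench and the z axis of tray_rack, either way round below 0.07 rad) or (horizontal distance between tray_bench and tray_mat below 0.006 m and z of tray_bench in the frame of tray_mat between 0.028 and 0.036 m and angle between the x axis of tray_bench and the x axis of tray_mat, either way round below 0.1 rad and angle between the z axis of tray_bench and the z axis of tray_mat, either way round below 0.07 rad and horizontal distance between tray_rack and tray_bench below 0.006 m and z of tray_rack in the frame of tray_bench between 0.028 and 0.036 m and angle between the x axis of tray_rack and the x axis of tray_bench, either way round below 0.1 rad and angle between the z axis of tray_rack and the z axis of tray_bench, either way round below 0.07 rad)) and horizontal distance between tray_mat and mat below 0.05 m and angle between tray_mat's own z axis and vertical below 0.06 rad and linear speed of each of tray_mat, tray_rack, tray_bench below 0.02 m/s); the robot touches nothing.
It fails at once if The base tray is pushed more than 30 mm from where it stood (distance of tray_mat from where it was at the start of the episode above 0.03 m).
It fails at once if The jar, separator, spaceship, wing plate or tub is moved by more than 30 mm (distance of any of jar, separator, spaceship, wing, tub from where it was at the start of the episode above 0.03 m).
It also fails if it takes over 64 s, if anything falls off the work surface, if the arm or the gripper's body presses on something with over 40 N, if the wrist force passes 120 N, or if a joint passes its speed limit or range.

## Working session

There is one attempt and no reset: what is moved stays moved. The work goes in short steps, Python scripts to look and compute and a tool call to move; the robot and the scene stay as the last step left them, time stands still between calls to the robot, and variables do not carry over. Pictures are saved under pics/ and viewed, at most 10 in all, crops included, and the job is handed in when it is done.

Besides the shell and the picture viewer there is one more tool, called after "Emit:" as name(argument=value, ...), one argument or row to a line, values as JSON. jog_arm: Moves the arm, as the interface text tells. Its arguments: {"type":"object","properties":{"moves":{"type":"array"},"hand":{"type":"number"},"newtons":{"type":"number"}},"required":["moves"]}

```bash
mkdir -p pics && cat > h.py <<'E'
import numpy as np, cv2, pickle
from cell import arm
def grab(n):
    im=arm.get_image(n); pickle.dump(im,open(f'{n}.pkl','wb')); return im
def save(im,fn): cv2.imwrite('pics/'+fn,im['color'][:,:,::-1])
def world(im):
    R=cv2.Rodrigues(np.array(im['rvec'],float))[0]; t=np.array(im['tvec'],float).ravel()
    v,u=np.mgrid[:400,:640]; z=im['z_map']
    P=np.stack([(u-im['cx'])/im['fx']*z,(v-im['cy'])/im['fy']*z,z],-1)
    return (P-t)@R
E
python3 - <<'E'
from h import *
a=grab('top');b=grab('scene');
cv2.imwrite('pics/top.png',a['color'][:,:,::-1]);save(b,'scene.png')
print(arm.observe())
for i in (a,b):
    R=cv2.Rodrigues(np.array(i['rvec'],float))[0]; print(-R.T@np.ravel(i['tvec']),R[2],i['fx'])
E
```

```text
{'clock': 0.1, 'joints': array([ 1.1873888 ,  0.43511924,  0.02496134,  1.57399663, -0.01161746,
        1.13401054, -0.07506894]), 'dq': array([ 0.00059469,  0.00023024, -0.00080564, -0.00263768, -0.00115246,
        0.00068183, -0.00078659]), 'joint_efforts': array([ 1.95216882e-03, -6.69128323e+01,  9.87553708e-01, -3.15147150e+01,
       -6.05116482e-02,  3.74510558e-02,  3.91323829e-05]), 'position': array([ 0.17304723, -0.60010497,  0.23704813]), 'ee_rot': array([-3.10934249e+00, -4.39400110e-01,  4.67523558e-04]), 'force': array([ 0.2353309 ,  0.21424217, -1.14953657]), 'ft_torque': array([ 0.02686696, -0.01331485,  0.01367544]), 'gripper_force': 0.0, 'width': 0.9999162434875825}
[0.42311353 0.08133365 1.13550515] [ 0.13726154 -0.0046566  -0.99052389] 447.7487280778947
[1.26438095 0.14024339 0.67578188] [-0.75579281 -0.07681977 -0.65028912] 410.35065252422567
```

View pics/top.png

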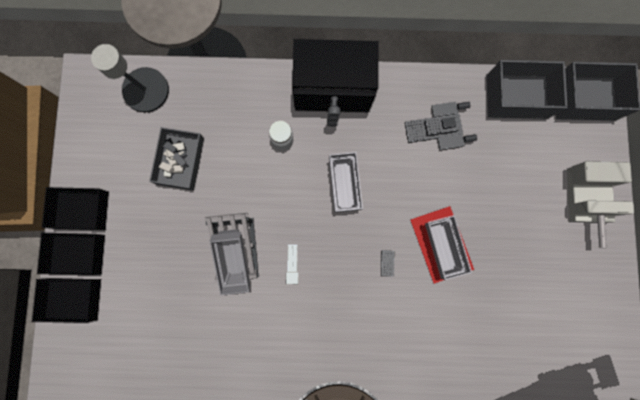

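View pics/scene.png

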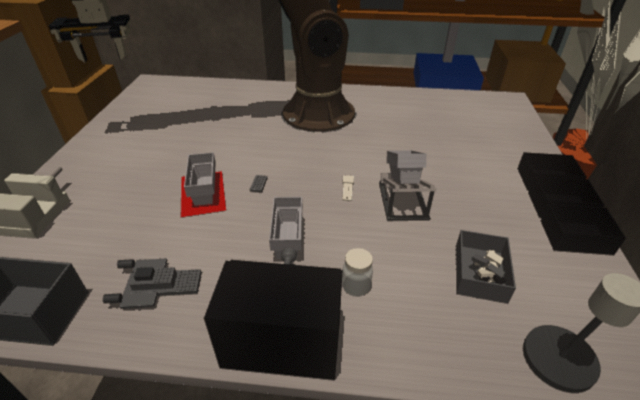

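The top view has +x up and +y left. It shows the base tray on the red mat at (447,247), the bench tray at (345,183), and the rack tray at (233,260). The separator is at (292,264) and the wing at (387,263). A black box with a knob sits at (335,75-110).

```bash
python3 - <<'E'
from h import *
for n in('top','scene'):
    im=pickle.load(open(n+'.pkl','rb'));W=world(im)
    if n=='top':
        cs={'mat':(447,247),'bench':(345,183),'rack':(233,260)}
        T=W.copy()
        print('table',np.median(W[300:330,100:180,2]), 'knob max', W[90:130,320:345,2].max(), 'box', W[40:110,290:380].reshape(-1,3).min(0),W[40:110,290:380].reshape(-1,3).max(0))
        for nm,(u,v) in {'jar':(280,132),'sep':(292,264),'wing':(387,263)}.items(): print(nm,W[v,u])
        ctr={k:W[v,u,:2] for k,(u,v) in cs.items()}
    P=W.reshape(-1,3)
    for k in('mat','bench'):
        d=np.linalg.norm(P[:,:2]-ctr[k],axis=1); z0=.003 if k=='mat' else 0
        Q=P[(d<.11)&(P[:,2]>.045+z0)&(P[:,2]<.09)]
        hi=Q[Q[:,2]>.062+z0]
        r=cv2.minAreaRect((hi[:,:2]*1000).astype(np.float32))
        print(n,k,len(hi),'zmed',np.percentile(hi[:,2],[5,50,95]),r)
    d=np.linalg.norm(P[:,:2]-ctr['rack'],axis=1)
    print(n,'rack',ctr['rack'],len(P[(d<.14)&(P[:,2]>.02)]),P[(d<.14)][:,2].max())
E
```

```text
table -0.00015769180765350582 knob max 1.1355051532691685 box [ 0.42311353 -0.21142077 -0.76211296] [1.39511912 0.18773329 1.13550515]
jar [0.7219858  0.15780937 0.0798914 ]
sep [0.40514648 0.12156243 0.00886562]
wing [ 0.41336765 -0.11497387  0.00845364]
top mat 303 zmed [0.06584615 0.07181823 0.07552578] ((454.216796875, -252.0767059326172), (140.00962829589844, 68.14018249511719), 15.878870010375977)
top bench 236 zmed [0.06343324 0.06915243 0.07232069] ((606.6820068359375, -5.0226593017578125), (141.10821533203125, 66.30044555664062), 7.180037498474121)
top rack [0.41186344 0.26112805] 2730 0.158439536306277
scene mat 249 zmed [0.06567033 0.06977522 0.07277195] ((456.8895568847656, -252.48651123046875), (145.2230682373047, 66.21256256103516), 15.938933372497559)
scene bench 301 zmed [0.06316741 0.06759573 0.07035889] ((610.5084228515625, -4.882556915283203), (143.9634246826172, 66.14270782470703), 7.356048583984375)
scene rack [0.41186344 0.26112805] 1746 0.15597041123270944
```

```bash
cat > rack.py <<'E'
from h import *
from scipy.spatial.transform import Rotation as Ro
def fit(P,yaw=np.radians(7),tilt=30):
    for _ in range(4):
        M=(Ro.from_euler('z',yaw)*Ro.from_euler('y',-np.radians(tilt))).as_matrix()
        Q=P@M; h=Q[:,2]; top=np.percentile(h,98)
        s=Q[h>top-.008]
        r=cv2.minAreaRect((s[:,:2]*1000).astype(np.float32))
        (w,hh),a=r[1],r[2]
        if w<hh:a-=90
        c=M@np.array([r[0][0]/1000,r[0][1]/1000,np.median(s[:,2])])
        out=(len(s),np.percentile(h,[50,90,98,99.5]),r,np.degrees(yaw),c,c-.07*M[:,2])
        # plane normal in Q
        A=np.c_[s[:,:2],np.ones(len(s))]; k=np.linalg.lstsq(A,s[:,2],rcond=None)[0]
        out+=(np.degrees(np.arctan(k[:2])),)
        yaw+=np.arctan2(np.sin(np.radians(a))*np.cos(np.radians(0)),np.cos(np.radians(a))*np.cos(np.radians(tilt)))
    return out
if __name__=='__main__':
    for n in('top','scene'):
        W=world(pickle.load(open(n+'.pkl','rb'))); P=W.reshape(-1,3)
        d=np.linalg.norm(P[:,:2]-[.42,.26],axis=1); P=P[(d<.13)&(P[:,2]>.03)&(P[:,2]<.3)]
        print(n,*fit(P),sep='\n ')
        b=W[210:285,205:260].reshape(-1,3) if n=='top' else None
        if b is not None:
            b=b[(b[:,2]>.005)]; print(b.min(0),b.max(0))
E
python3 rack.py
python3 - <<'E'
from h import *
im=pickle.load(open('top.pkl','rb'))
a=cv2.resize(im['color'][195:310,185:315,::-1],None,fx=4.5,fy=4.5,interpolation=cv2.INTER_CUBIC)
im=pickle.load(open('scene.pkl','rb'))
b=cv2.resize(im['color'][130:245,350:450,::-1],None,fx=4.5,fy=4.5,interpolation=cv2.INTER_CUBIC)
cv2.imwrite('pics/r.png',cv2.resize(np.hstack([a,b]),(800,400)))
E
```

```text
top
 341
 [-0.16656121 -0.11271898 -0.10746659 -0.1063158 ]
 ((430.3624572753906, 201.57913208007812), (66.80695343017578, 141.58370971679688), 89.99992370605469)
 7.631631648670856
 [0.39699991 0.25657479 0.12017363]
 [0.43168989 0.26122292 0.05955185]
 [-0.02052895 -0.11827256]
[0.35557487 0.08133365 0.00504488] [0.53783923 0.33822666 1.13550515]
scene
 238
 [-0.16113859 -0.11685388 -0.11211723 -0.11128272]
 ((432.1031799316406, 201.55589294433594), (66.55925750732422, 147.33352661132812), 89.99982452392578)
 7.57873573452636
 [0.40129702 0.25672497 0.11656562]
 [0.43599128 0.26134106 0.05594384]
 [-0.12303518  0.17293425]
```

View pics/r.png

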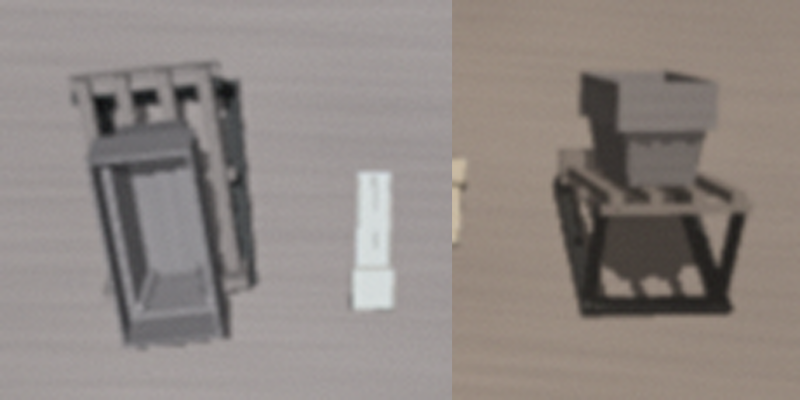

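```bash
cat > go.py <<'E'
import sys
from cell import arm
import numpy as np
from scipy.spatial.transform import Rotation as Ro
def rel(p,yaw):
    s=arm.observe(); R=Ro.from_rotvec(s['ee_rot']).as_matrix()
    y0=np.degrees(np.arctan2(R[1,0],R[0,0])); dy=(yaw-y0+90)%180-90
    print('pos',s['position'].round(4),'yaw',y0.round(2),'clk',s['clock'],'tilt',R[:,2].round(4),'w',s['width']*91.8,'F',s['force'].round(1),'g',s['gripper_force'])
    print('shift',((np.array(p)-s['position'])@R).round(4),'spin',np.radians(-dy).round(4))
if __name__=='__main__':
    a=[float(x) for x in sys.argv[1:]]; rel(a[:3],a[3])
E
python3 go.py .6085 -.005 .12 7.2
```

```text
pos [ 0.173  -0.6001  0.237 ] yaw 16.09 clk 0.1 tilt [-5.0e-04  1.3e-03 -1.0e+00] w 91.79231115216007 F [ 0.2  0.2 -1.1] g 0.0
shift [ 0.5833 -0.451   0.1176] spin 0.1551
```

Emit:
jog_arm(
  moves=[
    [0.049, -0.038, 0, 0.02],
    [0.097, -0.075, 0, 0.04],
    [0.146, -0.113, 0, 0.06],
    [0.194, -0.15, 0, 0.08],
    [0.243, -0.188, 0, 0.1],
    [0.292, -0.2255, 0, 0.12],
    [0.34, -0.263, 0, 0.14],
    [0.389, -0.3, 0, 0.155],
    [0.437, -0.338, 0, 0.155],
    [0.486, -0.376, 0, 0.155],
    [0.535, -0.413, 0.02, 0.155],
    [0.57, -0.44, 0.06, 0.155],
    [0.583, -0.451, 0.1, 0.155],
    [0.583, -0.451, 0.115, 0.155],
    [0.583, -0.451, 0.117, 0.155],
    [0.583, -0.451, 0.117, 0.155],
  ],
  hand=0.0918,
  newtons=20,
)

```text
clock: 2.1
position: [0.6088, -0.0071, 0.1222]
ee_rot: [3.135, 0.194, 0.003]
force: [0.0, 0.2, -0.3]
width: 0.998
gripper_force: 0.0
```

```bash
python3 go.py .6085 -.005 .055 7.2; python3 - <<'E'
from h import *
im=grab('wrist');save(im,'w1.png')
E
```

```text
pos [ 0.6088 -0.0071  0.1222] yaw 7.09 clk 2.1 tilt [ 1.8e-03 -6.0e-04 -1.0e+00] w 91.63951792476647 F [ 0.   0.2 -0.3] g 0.0
shift [-0.0002 -0.0022  0.0672] spin -0.0019
```

View pics/w1.png

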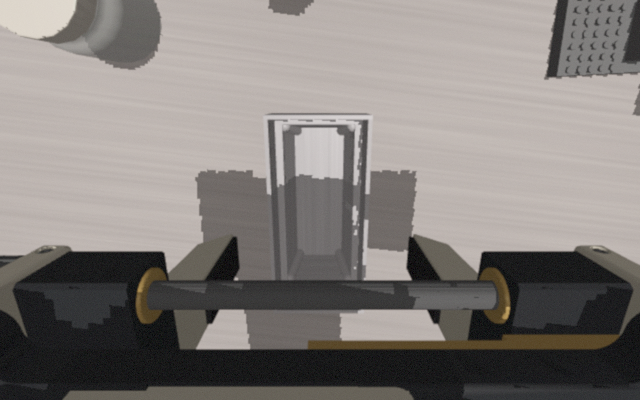

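The wrist view shows the bench tray's rim between the open fingers, with side walls at columns 268-370. It's centred and parallel to the jaws, so I'll descend and grip.

Emit:
jog_arm(
  moves=[
    [0, -0.002, 0.03, 0],
    [0, -0.002, 0.055, 0],
    [0, -0.002, 0.066, 0],
    [0, -0.002, 0.066, 0],
    [0, -0.002, 0.066, 0],
  ],
)

```text
clock: 2.78
position: [0.609, -0.0038, 0.056]
ee_rot: [3.135, 0.197, 0.003]
force: [-0.3, 1.5, 0.1]
width: 1.0
gripper_force: 0.0
```

Emit:
jog_arm(
  moves=[
    [0, 0, 0, 0],
    [0, 0, 0, 0],
    [0, 0, 0, 0],
    [0, 0, 0, 0],
    [0, 0, 0, 0],
    [0, 0, 0, 0],
  ],
  hand=0.03,
  newtons=25,
)

```text
clock: 3.52
position: [0.6083, -0.0037, 0.0549]
ee_rot: [3.135, 0.197, 0.0]
force: [-1.5, -1.1, 3.9]
width: 0.717
gripper_force: 25.0
```

```bash
python3 go.py .6085 -.005 .18 7.2
```

```text
pos [ 0.6083 -0.0037  0.0549] yaw 7.2 clk 3.525 tilt [ 3.e-04 -1.e-04 -1.e+00] w 65.82102162338177 F [-1.5 -1.1  3.9] g 24.997489750385284
shift [ 1.000e-04  1.300e-03 -1.251e-01] spin 0.0
```

Emit:
jog_arm(
  moves=[
    [0, 0, -0.01, 0],
    [0, 0, -0.03, 0],
    [0, 0, -0.06, 0],
    [0, 0, -0.09, 0],
    [0, 0, -0.11, 0],
    [0, 0, -0.11, 0],
    [0, 0, -0.11, 0],
  ],
)

```text
clock: 4.4
position: [0.6074, -0.0038, 0.1638]
ee_rot: [3.135, 0.197, -0.002]
force: [-0.1, -0.3, -1.8]
width: 0.716
gripper_force: 25.0
```

```bash
python3 go.py .4555 -.2523 .165 15.9;python3 - <<'E'
from h import *
im=grab('top');W=world(im);P=W.reshape(-1,3)
im2=grab('scene');P2=world(im2).reshape(-1,3)
for P in(P,P2):
    d=np.linalg.norm(P[:,:2]-[.608,-.005],axis=1)
    hi=P[(d<.1)&(P[:,2]>.170)&(P[:,2]<.186)];print(len(hi),cv2.minAreaRect((hi[:,:2]*1000).astype(np.float32)))
save(im2,'s2.png')
E
```

```text
pos [ 0.6074 -0.0038  0.1638] yaw 7.21 clk 4.4 tilt [-1.5e-03 -2.0e-04 -1.0e+00] w 65.71375362253325 F [-0.1 -0.3 -1.8] g 24.99577760696411
shift [-0.1819  0.2275 -0.0009] spin -0.1517
59 ((542.5670166015625, 5.7933349609375), (58.99920654296875, 28.261329650878906), 57.849517822265625)
428 ((609.8353271484375, -4.617103576660156), (143.14849853515625, 100.25697326660156), 7.339223384857178)
```

View pics/s2.png

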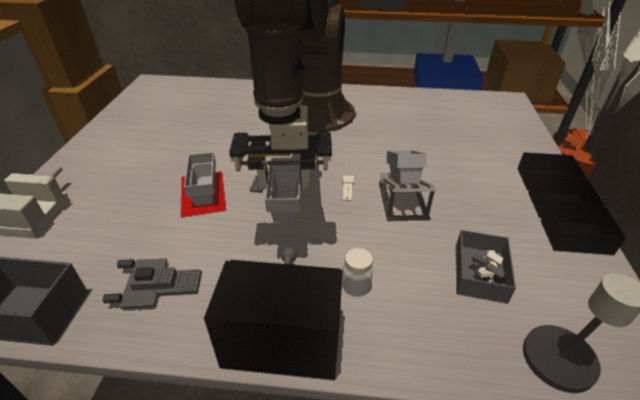

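The tray is held level at (283,185), and the base tray hasn't moved.

Emit:
jog_arm(
  moves=[
    [-0.015, 0.018, 0, -0.02],
    [-0.05, 0.062, 0, -0.06],
    [-0.085, 0.106, 0, -0.1],
    [-0.12, 0.15, 0, -0.14],
    [-0.15, 0.19, 0, -0.152],
    [-0.172, 0.214, 0, -0.152],
    [-0.182, 0.226, 0, -0.152],
    [-0.182, 0.226, 0, -0.152],
    [-0.182, 0.226, 0, -0.152],
    [-0.182, 0.226, 0, -0.152],
  ],
)

```text
clock: 5.75
position: [0.4569, -0.2493, 0.1647]
ee_rot: [-3.11, -0.439, -0.001]
force: [0.2, -0.4, -3.6]
width: 0.718
gripper_force: 25.0
```

```bash
python3 go.py .455 -.251 .090 15.9;python3 - <<'E'
from h import *
P=world(grab('scene')).reshape(-1,3)
d=np.linalg.norm(P[:,:2]-[.455,-.251],axis=1)
for lo,hi in((.165,.186),(.172,.186),(.065,.085)):
    h=P[(d<.1)&(P[:,2]>lo)&(P[:,2]<hi)];print(len(h),cv2.minAreaRect((h[:,:2]*1000).astype(np.float32)))
E
```

```text
pos [ 0.4569 -0.2493  0.1647] yaw 16.06 clk 5.75 tilt [ 4.e-04  5.e-04 -1.e+00] w 65.93721827046794 F [ 0.2 -0.4 -3.6] g 24.995827674865723
shift [-0.0023  0.0012  0.0747] spin 0.0027
525 ((459.158447265625, -248.969482421875), (144.55506896972656, 101.4862289428711), 14.789180755615234)
318 ((459.6365051269531, -248.9159698486328), (143.32447814941406, 101.50515747070312), 15.288053512573242)
166 ((456.71337890625, -252.6802978515625), (147.09939575195312, 66.32964324951172), 15.95439624786377)
```

Emit:
jog_arm(
  moves=[
    [-0.003, 0.002, 0.01, 0],
    [-0.003, 0.002, 0.02, 0],
    [-0.003, 0.002, 0.03, 0],
    [-0.003, 0.002, 0.04, 0],
    [-0.003, 0.002, 0.048, 0],
    [-0.003, 0.002, 0.055, 0],
    [-0.003, 0.002, 0.06, 0],
    [-0.003, 0.002, 0.065, 0],
    [-0.003, 0.002, 0.065, 0],
    [-0.003, 0.002, 0.065, 0],
  ],
)

```text
clock: 7.05
position: [0.4537, -0.2536, 0.0999]
ee_rot: [3.111, 0.435, 0.0]
force: [0.6, 0.5, -2.5]
width: 0.718
gripper_force: 25.0
```

```bash
python3 go.py .4545 -.252 .090 15.9
```

```text
pos [ 0.4537 -0.2536  0.0999] yaw 15.91 clk 7.05 tilt [ 3.e-04 -2.e-04 -1.e+00] w 65.94732939070585 F [ 0.6  0.5 -2.5] g 24.99576687812805
shift [ 0.0012 -0.0013  0.0099] spin 0.0002
```

Emit:
jog_arm(
  moves=[
    [0.001, -0.001, 0.0, 0],
    [0.001, -0.001, 0.003, 0],
    [0.001, -0.001, 0.006, 0],
    [0.001, -0.001, 0.008, 0],
    [0.001, -0.001, 0.01, 0],
    [0.001, -0.001, 0.01, 0],
    [0.001, -0.001, 0.01, 0],
  ],
)

```text
clock: 7.92
position: [0.4542, -0.2522, 0.0899]
ee_rot: [-3.111, -0.435, 0.0]
force: [-1.3, 0.6, 2.3]
width: 0.714
gripper_force: 25.0
```

```bash
python3 go.py .4545 -.252 .090 15.9
```

```text
pos [ 0.4542 -0.2522  0.0899] yaw 15.91 clk 7.925 tilt [-1.e-04 -0.e+00 -1.e+00] w 65.53229485684841 F [-1.3  0.6  2.3] g 24.996421337127686
shift [ 0.0003 -0.0001 -0.0001] spin 0.0002
```

Contact is just starting, so I'll press slightly until it is fully home.

Emit:
jog_arm(
  moves=[
    [0, 0, 0.001, 0],
    [0, 0, 0.002, 0],
    [0, 0, 0.002, 0],
    [0, 0, 0.002, 0],
    [0, 0, 0.002, 0],
  ],
)

```text
clock: 8.55
position: [0.4544, -0.2523, 0.0896]
ee_rot: [3.111, 0.434, 0.001]
force: [-8.4, 4.2, 26.3]
width: 0.718
gripper_force: 25.0
```

```bash
python3 go.py .4545 -.252 .090 15.9;python3 - <<'E'
from h import *
im=grab('scene')
P=world(im).reshape(-1,3)
d=np.linalg.norm(P[:,:2]-[.455,-.251],axis=1)
for lo,hi in((.085,.112),(.098,.112)):
    h=P[(d<.1)&(P[:,2]>lo)&(P[:,2]<hi)];print(len(h),cv2.minAreaRect((h[:,:2]*1000).astype(np.float32)),np.percentile(h[:,2],[50,95]))
cv2.imwrite('pics/c.png',cv2.resize(im['color'][110:240,130:290,::-1],None,fx=4,fy=4,interpolation=cv2.INTER_CUBIC))
E
```

```text
pos [ 0.4544 -0.2523  0.0896] yaw 15.89 clk 8.55 tilt [ 7.e-04 -8.e-04 -1.e+00] w 65.94988637965133 F [-8.4  4.2 26.3] g 25.01506894826889
shift [ 0.0002 -0.0003 -0.0004] spin -0.0002
527 ((457.1472473144531, -252.44180297851562), (144.88775634765625, 101.13677215576172), 14.956672668457031) [0.09589008 0.10756971]
224 ((471.30267333984375, -250.1333465576172), (97.65693664550781, 122.94717407226562), 88.87814331054688) [0.10262017 0.1099926 ]
```

View pics/c.png

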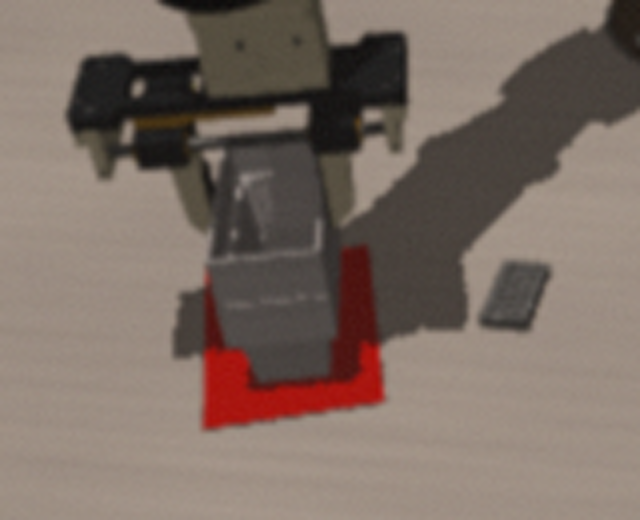

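The tray is fully nested: stopped at the right height with 26 N, and its rim seam shows at crop row 300. I'll relax the press and release.

Emit:
jog_arm(
  moves=[
    [0, 0, -0.002, 0],
    [0, 0, -0.002, 0],
    [0, 0, -0.002, 0],
  ],
)

```text
clock: 8.98
position: [0.4545, -0.2524, 0.0898]
ee_rot: [3.111, 0.435, 0.0]
force: [-0.1, -0.8, 4.0]
width: 0.717
gripper_force: 25.0
```

Emit:
jog_arm(
  moves=[
    [0, 0, 0, 0],
    [0, 0, 0, 0],
    [0, 0, 0, 0],
    [0, 0, 0, 0],
    [0, 0, -0.02, 0],
    [0, 0, -0.06, 0],
    [0, 0, -0.12, 0],
    [0, 0, -0.16, 0],
    [0, 0, -0.16, 0],
  ],
  hand=0.0918,
)

```text
clock: 10.1
position: [0.456, -0.2529, 0.253]
ee_rot: [3.108, 0.434, 0.008]
force: [-0.2, -0.3, -0.6]
width: 0.997
gripper_force: 0.0
```

```bash
python3 go.py .404 .257 .25 7.6;python3 - <<'E'
from h import *
P=world(grab('scene')).reshape(-1,3)
d=np.linalg.norm(P[:,:2]-[.455,-.251],axis=1)
h=P[(d<.1)&(P[:,2]>.098)&(P[:,2]<.112)];print(len(h),cv2.minAreaRect((h[:,:2]*1000).astype(np.float32)),np.percentile(h[:,2],[5,50,95]))
E
```

```text
pos [ 0.456  -0.2529  0.253 ] yaw 15.91 clk 10.1 tilt [ 0.0057 -0.0029 -1.    ] w 91.5144591229462 F [-0.2 -0.3 -0.6] g 0.0
shift [ 0.0897 -0.5046  0.0013] spin 0.145
225 ((456.4343566894531, -252.69174194335938), (144.87564086914062, 66.65287017822266), 15.89786434173584) [0.09860615 0.10227398 0.10466474]
```

Emit:
jog_arm(
  moves=[
    [0.01, -0.056, 0, 0.02],
    [0.02, -0.112, 0, 0.04],
    [0.03, -0.168, 0, 0.06],
    [0.04, -0.224, 0, 0.08],
    [0.05, -0.28, 0, 0.1],
    [0.06, -0.336, 0, 0.12],
    [0.07, -0.392, 0, 0.14],
    [0.08, -0.45, 0, 0.145],
    [0.087, -0.49, 0, 0.145],
    [0.09, -0.505, 0.01, 0.145],
    [0.09, -0.505, 0.04, 0.145],
    [0.09, -0.505, 0.07, 0.145],
    [0.09, -0.505, 0.07, 0.145],
    [0.09, -0.505, 0.07, 0.145],
  ],
)

```text
clock: 11.9
position: [0.4024, 0.2582, 0.18]
ee_rot: [-3.135, -0.209, 0.001]
force: [0.2, 0.3, 1.2]
width: 0.999
gripper_force: 0.0
```

```bash
python3 go.py .404 .2575 .102 7.6
```

```text
pos [0.4024 0.2582 0.18  ] yaw 7.61 clk 11.9 tilt [-5.e-04  1.e-04 -1.e+00] w 91.72057772655451 F [0.2 0.3 1.2] g 0.0
shift [0.0016 0.0009 0.078 ] spin 0.0002
```

Emit:
jog_arm(
  moves=[
    [0.002, 0.001, 0.02, 0],
    [0.002, 0.001, 0.04, 0],
    [0.002, 0.001, 0.055, 0],
    [0.002, 0.001, 0.068, 0],
    [0.002, 0.001, 0.077, 0],
    [0.002, 0.001, 0.077, 0],
    [0.002, 0.001, 0.077, 0],
  ],
)

```text
clock: 12.78
position: [0.4047, 0.2576, 0.103]
ee_rot: [-3.134, -0.209, -0.001]
force: [-0.0, -0.3, 0.6]
width: 1.005
gripper_force: 0.0
```

Emit:
jog_arm(
  moves=[
    [0, 0, 0, 0],
    [0, 0, 0, 0],
    [0, 0, 0, 0],
    [0, 0, 0, 0],
    [0, 0, 0, 0],
    [0, 0, 0, 0],
  ],
  hand=0.03,
  newtons=25,
)

```text
clock: 13.52
position: [0.4045, 0.2574, 0.1028]
ee_rot: [-3.135, -0.208, -0.0]
force: [-0.4, -0.1, 2.7]
width: 0.716
gripper_force: 24.9
```

Emit:
jog_arm(
  moves=[
    [0, 0, -0.01, 0],
    [0, 0, -0.03, 0],
    [0, 0, -0.06, 0],
    [0, 0, -0.09, 0],
    [0, 0, -0.12, 0],
    [0, 0, -0.13, 0],
    [0, 0, -0.13, 0],
    [0, 0, -0.13, 0],
  ],
)

```text
clock: 14.52
position: [0.404, 0.2568, 0.2316]
ee_rot: [3.134, 0.208, -0.003]
force: [-0.1, 0.0, -1.2]
width: 0.717
gripper_force: 25.0
```

```bash
python3 go.py .6 0.0 .23 7.6;python3 - <<'E'
from h import *
im=grab('scene')
cv2.imwrite('pics/d.png',cv2.resize(im['color'][60:240,300:520,::-1],None,fx=3,fy=3,interpolation=cv2.INTER_CUBIC))
E
```

```text
pos [0.404  0.2568 0.2316] yaw 7.6 clk 14.525 tilt [-0.0016 -0.0011 -1.    ] w 65.79243154796359 F [-0.1  0.  -1.2] g 24.95146181434393
shift [0.1603 0.2805 0.0016] spin -0.0
```

View pics/d.png

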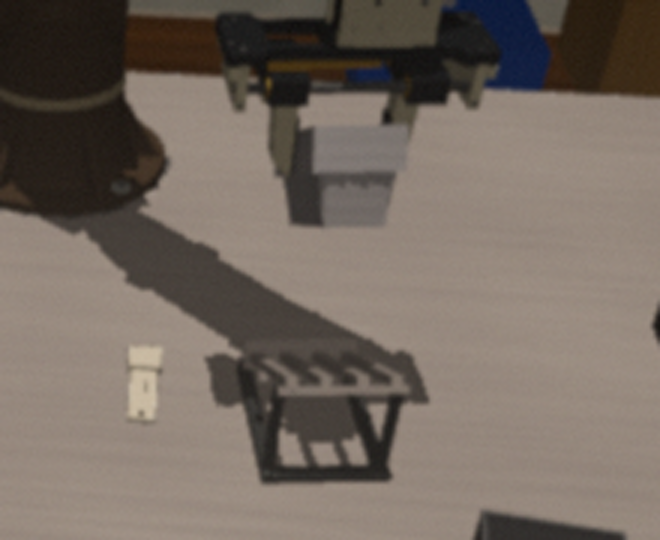

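The tray is lifted off the rack and held, still tilted (crop 290-410, 125-225). I'll carry it to the free bench area.

Emit:
jog_arm(
  moves=[
    [0.01, 0.02, 0, 0],
    [0.03, 0.055, 0, 0],
    [0.055, 0.1, 0, 0],
    [0.082, 0.145, 0, 0],
    [0.11, 0.19, 0, 0],
    [0.135, 0.235, 0, 0],
    [0.152, 0.265, 0.02, 0],
    [0.16, 0.28, 0.05, 0],
    [0.16, 0.28, 0.09, 0],
    [0.16, 0.28, 0.12, 0],
    [0.16, 0.28, 0.14, 0],
    [0.16, 0.28, 0.145, 0],
    [0.16, 0.28, 0.145, 0],
  ],
)

```text
clock: 16.2
position: [0.6, 0.0011, 0.0874]
ee_rot: [-3.135, -0.209, 0.001]
force: [-0.2, -0.2, -1.3]
width: 0.718
gripper_force: 25.0
```

```bash
python3 go.py .6 0.0 .053 7.6; python3 - <<'E'
from h import *
from scipy.spatial.transform import Rotation as Ro
P=world(grab('scene')).reshape(-1,3)
d=np.linalg.norm(P[:,:2]-[.6,0],axis=1)
# tray side profile: points in tool frame x,z near y centre band
M=Ro.from_euler('z',7.6,degrees=True).as_matrix()
Q=(P-[.6,0,0])@M
Q=Q[(abs(Q[:,0])<.12)&(abs(Q[:,1])<.04)&(Q[:,2]>.008)&(Q[:,2]<.17)]
for x0 in np.arange(-.1,.11,.01):
    s=Q[abs(Q[:,0]-x0)<.005]
    if len(s)>3: print(x0.round(3),len(s),s[:,2].min().round(4),s[:,2].max().round(4))
E
```

```text
pos [0.6    0.0011 0.0874] yaw 7.62 clk 16.2 tilt [-8.e-04  1.e-04 -1.e+00] w 65.91275634025561 F [-0.2 -0.2 -1.3] g 24.95139453560114
shift [-0.0001  0.0011  0.0344] spin 0.0003
-0.07 11 0.0664 0.0703
-0.06 201 0.0501 0.0728
-0.05 72 0.0465 0.0808
-0.04 9 0.0684 0.0858
-0.03 11 0.0677 0.1643
-0.02 24 0.0878 0.1651
-0.01 18 0.0845 0.1659
-0.0 14 0.0999 0.1519
0.01 93 0.0753 0.1636
0.02 64 0.1114 0.17
0.03 160 0.1234 0.1661
0.04 46 0.1262 0.1652
0.05 34 0.1298 0.1392
0.06 322 0.1022 0.1411
0.07 444 0.08 0.1275
0.08 137 0.072 0.0908
```

Emit:
jog_arm(
  moves=[
    [0, 0, 0, 0],
    [0, 0, 0.005, 0],
    [0, 0, 0.01, 0],
    [0, 0, 0.014, 0],
    [0, 0, 0.017, 0],
    [0, 0, 0.02, 0],
    [0, 0, 0.023, 0],
    [0, 0, 0.026, 0],
    [0, 0, 0.029, 0],
    [0, 0, 0.032, 0],
    [0, 0, 0.034, 0],
    [0, 0, 0.034, 0],
  ],
  newtons=5,
)

```text
clock: 17.75
position: [0.6024, 0.0016, 0.0549]
ee_rot: [-3.134, -0.209, -0.007]
force: [3.0, 0.8, 5.1]
width: 0.718
gripper_force: 5.0
```

```bash
cat > prof.py <<'E'
from h import *
from scipy.spatial.transform import Rotation as Ro
P=world(grab('scene')).reshape(-1,3)
M=Ro.from_euler('z',7.6,degrees=True).as_matrix()
Q=(P-[.6,0,0])@M
Q=Q[(abs(Q[:,0])<.12)&(abs(Q[:,1])<.04)&(Q[:,2]>.008)&(Q[:,2]<.17)]
for x0 in np.arange(-.1,.11,.01):
    s=Q[abs(Q[:,0]-x0)<.005]
    if len(s)>3: print(x0.round(3),len(s),s[:,2].min().round(4),s[:,2].max().round(4))
E
python3 go.py .6 0.0 .053 7.6; python3 prof.py
```

```text
pos [0.6024 0.0016 0.0549] yaw 7.61 clk 17.75 tilt [ 4.4e-03  9.0e-04 -1.0e+00] w 65.89680601398675 F [3.  0.8 5.1] g 5.000050175003707
shift [-0.0026  0.0013  0.0019] spin 0.0002
-0.06 31 0.0549 0.0605
-0.05 169 0.0304 0.0628
-0.04 122 0.0211 0.0494
-0.03 122 0.0145 0.1307
-0.02 83 0.0211 0.1531
-0.01 38 0.0385 0.1514
-0.0 31 0.0478 0.1515
0.01 96 0.0434 0.1524
0.02 123 0.0588 0.1698
0.03 504 0.0645 0.1697
0.04 54 0.0639 0.134
0.05 7 0.0939 0.1035
0.06 5 0.1035 0.1068
0.07 127 0.0977 0.1119
0.08 601 0.0425 0.1105
0.09 53 0.0409 0.0856
```

Emit:
jog_arm(
  moves=[
    [0, 0, 0, 0],
    [0, 0, 0.003, 0],
    [0, 0, 0.006, 0],
    [0, 0, 0.009, 0],
    [0, 0, 0.012, 0],
    [0, 0, 0.015, 0],
    [0, 0, 0.015, 0],
  ],
  newtons=3,
)

```text
clock: 18.68
position: [0.5995, 0.0005, 0.0381]
ee_rot: [3.134, 0.208, -0.002]
force: [0.9, 0.1, 0.7]
width: 0.718
gripper_force: 3.0
```

```bash
python3 go.py .6 0.0 .053 7.6; python3 prof.py
```

```text
pos [5.995e-01 5.000e-04 3.810e-02] yaw 7.6 clk 18.675 tilt [-1.5e-03 -7.0e-04 -1.0e+00] w 65.87297794081466 F [0.9 0.1 0.7] g 2.999832226341823
shift [ 0.0004  0.0006 -0.0149] spin -0.0001
-0.05 58 0.0471 0.0621
-0.04 148 0.0264 0.0673
-0.03 216 0.0088 0.1161
-0.02 133 0.0083 0.1357
-0.01 33 0.0088 0.1337
-0.0 44 0.0103 0.1349
0.01 114 0.0217 0.1363
0.02 456 0.0294 0.1699
0.03 388 0.039 0.1645
0.04 48 0.05 0.1169
0.05 10 0.0805 0.0872
0.06 10 0.0755 0.0908
0.07 7 0.0913 0.0928
0.08 15 0.0877 0.0953
0.09 578 0.0258 0.0966
```

Emit:
jog_arm(
  moves=[
    [0, 0, 0, 0],
    [0, 0, 0, 0],
    [0, 0, 0, 0],
    [0, 0, 0, 0],
    [0, 0, 0, 0],
  ],
  hand=0.07,
)

```text
clock: 19.35
position: [0.6001, 0.001, 0.0387]
ee_rot: [3.135, 0.208, -0.0]
force: [0.1, -0.1, -0.2]
width: 0.765
gripper_force: 0.0
```

Emit:
jog_arm(
  moves=[
    [0, 0, 0, 0],
    [0, 0, 0, 0],
    [0, 0, -0.03, 0],
    [0, 0, -0.08, 0],
    [0, 0, -0.12, 0],
    [0, 0, -0.12, 0],
    [0, 0, -0.12, 0],
  ],
  hand=0.0918,
)

```text
clock: 20.23
position: [0.5997, 0.0008, 0.1582]
ee_rot: [3.134, 0.208, -0.001]
force: [0.3, -0.6, 0.6]
width: 0.999
gripper_force: 0.0
```

```bash
python3 - <<'E'
from h import *
for n in('scene','top'):
    im=grab(n);P=world(im).reshape(-1,3)
    d=np.linalg.norm(P[:,:2]-[.615,0.0],axis=1)
    h=P[(d<.1)&(P[:,2]>.062)&(P[:,2]<.078)];print(n,len(h),cv2.minAreaRect((h[:,:2]*1000).astype(np.float32)),np.percentile(h[:,2],[5,50,95]))
    save(im,n+'5.png')
E
python3 go.py .615 0 .055 7.6
```

```text
scene 241 ((636.3729248046875, 3.6650047302246094), (144.0787811279297, 65.28466796875), 7.902078151702881) [0.06287591 0.06783449 0.07015816]
top 64 ((632.6199951171875, 4.458278656005859), (139.80296325683594, 65.59912109375), 7.61296272277832) [0.06301701 0.06910148 0.0718664 ]
pos [0.5992 0.0008 0.1573] yaw 7.61 clk 20.325 tilt [-2.4e-03 -3.0e-04 -1.0e+00] w 91.62447863600008 F [ 0.3 -0.5 -0.3] g 0.0
shift [0.0158 0.0029 0.1023] spin 0.0001
```

View pics/scene5.png

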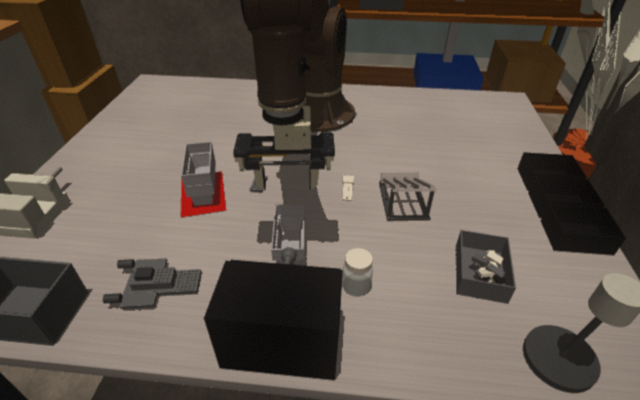

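The tray sits upright at (290,235), next to the box's knob at (288,255). I'll check the knob clearance.

```bash
python3 - <<'E'
from h import *
W=world(pickle.load(open('top.pkl','rb')))
for v in range(95,160,4): print(v,W[v,326:344:4].round(3)[:,[0,2]].tolist())
E
python3 go.py .635 .0045 .055 7.7
```

```text
95 [[0.798, 0.134], [0.798, 0.136], [0.797, 0.138], [0.798, 0.138], [0.798, 0.136]]
99 [[0.798, 0.109], [0.798, 0.109], [0.793, 0.123], [0.798, 0.11], [0.797, 0.113]]
103 [[0.797, 0.083], [0.798, 0.08], [0.781, 0.13], [0.798, 0.081], [0.797, 0.086]]
107 [[0.798, 0.052], [0.798, 0.053], [0.77, 0.133], [0.628, 0.544], [0.797, 0.058]]
111 [[0.797, 0.022], [0.621, 0.547], [0.62, 0.551], [0.619, 0.553], [0.618, 0.557]]
115 [[0.794, -0.001], [0.617, 0.542], [0.612, 0.557], [0.612, 0.559], [0.612, 0.56]]
119 [[0.621, 0.512], [0.61, 0.546], [0.605, 0.561], [0.605, 0.562], [0.605, 0.565]]
123 [[0.772, 0.001], [0.605, 0.544], [0.602, 0.554], [0.598, 0.566], [0.599, 0.565]]
127 [[0.762, -0.002], [0.601, 0.539], [0.596, 0.556], [0.592, 0.568], [0.592, 0.571]]
131 [[0.75, 0.001], [0.597, 0.532], [0.591, 0.555], [0.587, 0.569], [0.586, 0.571]]
135 [[0.74, 0.0], [0.594, 0.522], [0.586, 0.552], [0.584, 0.561], [0.579, 0.577]]
139 [[0.727, 0.006], [0.592, 0.508], [0.583, 0.543], [0.579, 0.558], [0.574, 0.579]]
143 [[0.718, 0.001], [0.612, 0.411], [0.579, 0.537], [0.574, 0.557], [0.571, 0.57]]
147 [[0.69, 0.072], [0.697, 0.043], [0.577, 0.525], [0.57, 0.549], [0.568, 0.56]]
151 [[0.622, 0.311], [0.623, 0.309], [0.574, 0.511], [0.566, 0.543], [0.564, 0.552]]
155 [[0.615, 0.307], [0.614, 0.313], [0.572, 0.494], [0.563, 0.536], [0.559, 0.55]]
159 [[0.61, 0.294], [0.607, 0.312], [0.594, 0.369], [0.56, 0.524], [0.555, 0.545]]
pos [0.5992 0.0008 0.1573] yaw 7.61 clk 20.325 tilt [-2.4e-03 -3.0e-04 -1.0e+00] w 91.62447863600008 F [ 0.3 -0.5 -0.3] g 0.0
shift [0.0362 0.001  0.1023] spin -0.0017
```

Emit:
jog_arm(
  moves=[
    [0.02, 0.0, 0, 0],
    [0.035, 0.0, 0, 0],
    [0.035, 0.0, 0.03, 0],
    [0.035, 0.0, 0.065, 0],
    [0.035, 0.0, 0.09, 0],
    [0.035, 0.0, 0.102, 0],
    [0.035, 0, 0.102, 0],
    [0.035, 0, 0.102, 0],
  ],
)

```text
clock: 21.32
position: [0.6354, 0.0058, 0.0575]
ee_rot: [-3.135, -0.208, -0.002]
force: [-0.3, -0.6, 0.1]
width: 1.001
gripper_force: 0.0
```

Emit:
jog_arm(
  moves=[
    [0, 0, 0, 0],
    [0, 0, 0, 0],
    [0, 0, 0, 0],
    [0, 0, 0, 0],
    [0, 0, 0, 0],
    [0, 0, 0, 0],
  ],
  hand=0.03,
  newtons=25,
)

```text
clock: 22.08
position: [0.635, 0.0056, 0.057]
ee_rot: [3.135, 0.208, 0.001]
force: [-1.4, -1.2, 6.3]
width: 0.72
gripper_force: 25.0
```

```bash
python3 go.py .4544 -.2523 .2 15.9
```

```text
pos [0.635  0.0056 0.057 ] yaw 7.6 clk 22.075 tilt [ 4.e-04 -1.e-04 -1.e+00] w 66.13307994352542 F [-1.4 -1.2  6.3] g 25.0007164478302
shift [-0.2131  0.2317 -0.143 ] spin -0.1449
```

Emit:
jog_arm(
  moves=[
    [0, 0, -0.01, 0],
    [0, 0, -0.025, 0],
    [-0.02, 0.01, -0.05, 0],
    [-0.04, 0.035, -0.08, -0.02],
    [-0.07, 0.07, -0.11, -0.05],
    [-0.1, 0.11, -0.135, -0.08],
    [-0.135, 0.15, -0.143, -0.11],
    [-0.17, 0.185, -0.143, -0.145],
    [-0.197, 0.215, -0.143, -0.145],
    [-0.21, 0.229, -0.143, -0.145],
    [-0.212, 0.232, -0.143, -0.145],
    [-0.212, 0.232, -0.143, -0.145],
    [-0.212, 0.232, -0.143, -0.145],
    [-0.212, 0.232, -0.143, -0.145],
  ],
)

```text
clock: 23.82
position: [0.456, -0.2515, 0.1998]
ee_rot: [-3.111, -0.437, -0.0]
force: [0.0, 0.4, -1.3]
width: 0.718
gripper_force: 25.0
```

```bash
python3 go.py .4552 -.2521 .124 15.9;python3 - <<'E'
from h import *
P=world(grab('scene')).reshape(-1,3)
d=np.linalg.norm(P[:,:2]-[.455,-.251],axis=1)
for lo,hi in((.2,.22),(.206,.22),(.098,.115)):
    h=P[(d<.1)&(P[:,2]>lo)&(P[:,2]<hi)];print(len(h),cv2.minAreaRect((h[:,:2]*1000).astype(np.float32)))
E
```

```text
pos [ 0.456  -0.2515  0.1998] yaw 16.01 clk 23.825 tilt [ 2.e-04  2.e-04 -1.e+00] w 65.86657019740383 F [ 0.   0.4 -1.3] g 24.998449981212616
shift [-0.0009  0.0004  0.0758] spin 0.0019
504 ((457.5814208984375, -252.1797637939453), (146.75460815429688, 101.70606231689453), 16.92078399658203)
318 ((456.87689208984375, -250.19387817382812), (151.08934020996094, 98.50859832763672), 1.1915526390075684)
168 ((455.9554443359375, -252.65557861328125), (143.9024200439453, 66.25532531738281), 15.677529335021973)
```

Aligned to within about 1.5 mm, so I'll lower it.

Emit:
jog_arm(
  moves=[
    [-0.001, 0.001, 0.01, 0.002],
    [-0.001, 0.001, 0.02, 0.002],
    [-0.001, 0.001, 0.03, 0.002],
    [-0.001, 0.001, 0.04, 0.002],
    [-0.001, 0.001, 0.048, 0.002],
    [-0.001, 0.001, 0.055, 0.002],
    [-0.001, 0.001, 0.06, 0.002],
    [-0.001, 0.001, 0.065, 0.002],
    [-0.001, 0.001, 0.065, 0.002],
    [-0.001, 0.001, 0.065, 0.002],
  ],
)

```text
clock: 25.12
position: [0.4549, -0.2537, 0.1349]
ee_rot: [3.112, 0.432, 0.0]
force: [0.1, -0.3, -1.5]
width: 0.712
gripper_force: 25.0
```

```bash
python3 go.py .4552 -.2521 .124 15.9
```

```text
pos [ 0.4549 -0.2537  0.1349] yaw 15.8 clk 25.125 tilt [ 3.e-04 -2.e-04 -1.e+00] w 65.38112537787796 F [ 0.1 -0.3 -1.5] g 24.99835342168808
shift [ 0.0008 -0.0014  0.0109] spin -0.0018
```

Emit:
jog_arm(
  moves=[
    [0.0005, -0.001, 0.0, 0],
    [0.0005, -0.001, 0.004, 0],
    [0.0005, -0.001, 0.007, 0],
    [0.0005, -0.001, 0.009, 0],
    [0.0005, -0.001, 0.011, 0],
    [0.0005, -0.001, 0.012, 0],
    [0.0005, -0.001, 0.012, 0],
    [0.0005, -0.001, 0.012, 0],
    [0.0005, -0.001, 0.012, 0],
  ],
)

```text
clock: 26.25
position: [0.455, -0.2524, 0.1239]
ee_rot: [3.111, 0.432, 0.0]
force: [-4.3, 2.5, 14.5]
width: 0.715
gripper_force: 25.0
```

```bash
python3 go.py .4552 -.2521 .124 15.9
```

```text
pos [ 0.455  -0.2524  0.1239] yaw 15.8 clk 26.25 tilt [ 2.e-04 -6.e-04 -1.e+00] w 65.63960280622769 F [-4.3  2.5 14.5] g 25.001518428325653
shift [ 0.0003 -0.0003 -0.0001] spin -0.0018
```

Emit:
jog_arm(
  moves=[
    [0, 0, 0.001, 0],
    [0, 0, 0.001, 0],
    [0, 0, 0.001, 0],
    [0, 0, -0.001, 0],
    [0, 0, -0.001, 0],
    [0, 0, -0.001, 0],
    [0, 0, -0.001, 0],
  ],
)

```text
clock: 27.12
position: [0.4551, -0.2527, 0.1239]
ee_rot: [3.111, 0.432, 0.0]
force: [-0.9, 0.1, 3.9]
width: 0.717
gripper_force: 25.0
```

```bash
python3 go.py .4552 -.2521 .124 15.9;python3 - <<'E'
from h import *
P=world(grab('scene')).reshape(-1,3)
d=np.linalg.norm(P[:,:2]-[.455,-.251],axis=1)
h=P[(d<.1)&(P[:,2]>.124)&(P[:,2]<.145)];print(len(h),cv2.minAreaRect((h[:,:2]*1000).astype(np.float32)),np.percentile(h[:,2],[50,90]))
E
```

```text
pos [ 0.4551 -0.2527  0.1239] yaw 15.79 clk 27.125 tilt [ 3.e-04 -3.e-04 -1.e+00] w 65.82476189384523 F [-0.9  0.1  3.9] g 25.000659227371216
shift [ 0.0002 -0.0006 -0.0001] spin -0.0019
421 ((457.7673034667969, -252.84991455078125), (144.02415466308594, 101.02688598632812), 14.6048583984375) [0.13189596 0.13805585]
```

Emit:
jog_arm(
  moves=[
    [0, 0, 0, 0],
    [0, 0, 0, 0],
    [0, 0, 0, 0],
    [0, 0, 0, 0],
    [0, 0, -0.02, 0],
    [0, 0, -0.06, 0],
    [0, 0, -0.12, 0],
    [0, 0, -0.14, 0],
    [0, 0, -0.14, 0],
    [0, 0, -0.14, 0],
  ],
  hand=0.0918,
)

```text
clock: 28.42
position: [0.4543, -0.2524, 0.2627]
ee_rot: [-3.111, -0.432, 0.002]
force: [-0.2, 0.1, -0.6]
width: 1.001
gripper_force: 0.0
```

```bash
python3 - <<'E'
from h import *
im=grab('scene');P=world(im).reshape(-1,3)
d=np.linalg.norm(P[:,:2]-[.455,-.251],axis=1)
h=P[(d<.1)&(P[:,2]>.129)&(P[:,2]<.145)];print(len(h),cv2.minAreaRect((h[:,:2]*1000).astype(np.float32)),np.percentile(h[:,2],[5,50,95]))
cv2.imwrite('pics/f.png',cv2.resize(im['color'][100:240,110:310,::-1],None,fx=4,fy=4,interpolation=cv2.INTER_CUBIC))
E
```

```text
257 ((456.5917053222656, -253.12025451660156), (144.66783142089844, 66.67511749267578), 15.774250030517578) [0.12940148 0.13393792 0.13666209]
```

View pics/f.png

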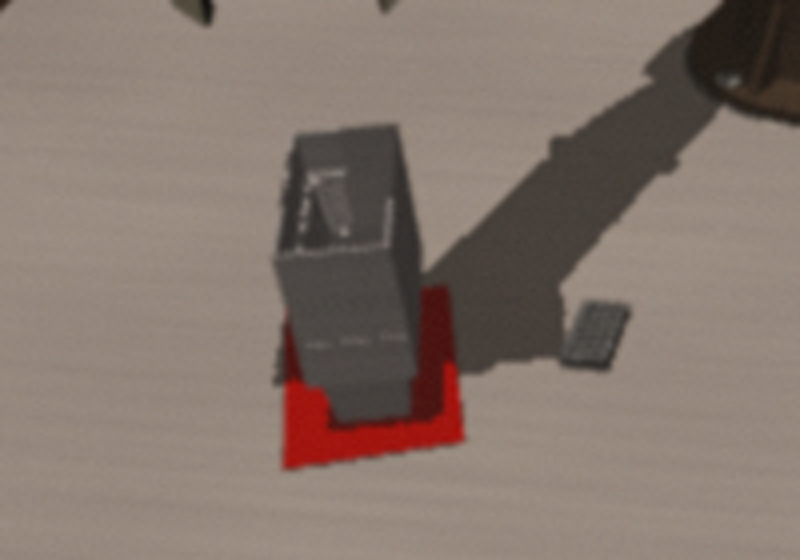

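The stack is upright and fully nested on the mat (crop 275-420, 125-425), with the top rim at the expected height and the gripper clear. Handing in.

```bash
python3 -c "
from cell import arm
print(arm.sign_off())"
```

```text
the job is handed in; nothing more can be done
None
```

Both trays are nested in the base tray on the mat, pressed home while held and then released; I handed the job in at about 28 s of the 64 s, and no verdict was returned.

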